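# Click the batch counter back to its red tooth

## Robot

A 6-joint arm with a two-finger parallel gripper is mounted at the origin on a cart in front of the work surface, level with it; the furniture and walls round the work are solid. World frame = base frame: x ahead of the robot, y to its left, z up, the work surface at z = 0. Lengths are in mm, angles in rad, forces in N, time in s.
With the tool pointing down it reaches from about 375 to 925 mm from the base axis. Payload 5.7 kg.
Tool frame: the origin (TCP) lies midway between the tips of the shut fingers; the grasp point (between the pads) lies 19 mm behind it; z points along the fingers, y is the line along which they close (so a half turn about z gives the same grasp; the last joint's range is limited). The gripper opens to 85 mm and grips with 20 to 120 N. Pads are 22 mm wide; open, the fingers measure 114 mm over their backs; the gripper's body (76 mm by 85 mm) begins 54 mm behind the grasp point. The pads swing forward as they close: fully open they stand 13 mm farther back than shut.
Start: joints at [-1.309, 0.359, 1.51, -0, 1.272, -0.115], TCP at [220.751, -557.882, 231.267] pointing down, gripper open.
Joint ranges: [-2.97, 2.97], [-1.01, 2.36], [0.21, 2.38], [-0.96, 4.11], [0.2, 2.71], [-2.98, 2.98]. Speed limits (rad/s): [2.39, 2.39, 3.14, 3.14, 3.14, 3.14].

## Interface

Orientations are given as a rotation vector (axis times angle).
In Python, from bench import monitor, capture, manip, boxes_of, outline_of, tip_of gives the robot as it stands. The module is installed in compiled form; this text tells all that it offers.
- The arm moves only by the shell command python3 -m handwheel 'ROWS' [FORCE]. ROWS is JSON, a list of rows, each an object of numbers: "hand": the opening in per cent of the stroke, from 0 (shut) to 100 (fully open); "tx", "ty", "tz": the shift along the tool's x, y, z in units of 0.4 m (1.0 is 0.4 m); "roll": the turn about the tool's z in units of 45 degrees (1.0 is 45 degrees). A call has 1 to 8 rows; each row is the pose to reach, as a shift and turn from the pose commanded when the call began, along the tool's axes at that moment; what a row does not reach only later rows make up. A row lasts 1/12 s, in which the tool goes at most 41.7 mm and 7.16 degrees, less where a joint would pass 70% of its speed; a pose out of reach is approached as far as the arm can. A call with a number of a shift or a turn outside -1 to 1 is refused whole. A call with a gripper value outside its range is refused whole. The fingers move at their own pace and stop on an object; FORCE is the grip in N (left out, the last holds). Time passes only in rows, so rows that repeat a pose let the fingers close. It gives the time, the measured TCP pose, the force, the opening and the grip force at its end, in the units of the state.
- monitor.state(): the state, without advancing time (a new reading comes with each control period).
- capture(name): name is "scene" or "top" or "wrist"; returns a dict with "color" (480x640x3 uint8, blue, green, red), "fx", "fy", "cx", "cy" (pixels), "extrinsics" (4x4, takes a point from world to camera coordinates); the wrist camera has in their place "mount" (4x4, takes a point from camera to tool coordinates, whose origin is the TCP and whose axes are the flange's). Camera axes: x right, y up, looking along -z (the intrinsics and any distortion apply to the point x, -y, -z); pixel columns grow to the right and rows downward; lengths in mm; the calibration is good to about 2 mm. A picture is of the moment at which its call begins: read the wrist's pose just before it. There is no depth.
- manip.close_job(): hands the job in; it is judged then, once.
Trained networks look in the newest picture that a camera, given by its name, has taken for a name from the list of things; names that differ only in an ending like _2 or _b are one class to them, and where a whole thing is asked for, a point or a joint stands for the part that bears it (a point fixed in the world has none). Each returns a list of dicts, best first, with "score" (0 to 1); they miss things now and then, are a little off and sometimes report something else, mostly with a low value. They report only what shows in the picture. A call takes as long as a camera call.
- boxes_of(camera, thing): "box" ([left, top, width, height] in pixels, round what is visible of it).
- outline_of(camera, thing): "mask" (480x640 bool, what is visible of it) and "box" ([left, top, width, height] in pixels, round what is visible of it).
- tip_of(camera, thing): "position" ([column, row] in pixels: a listed point, or the origin of a listed thing).
The state is a dict: "time_s": time; "joint_pos": joint angles; "joint_vel": joint speeds; "effort": joint torques, N m; "eef_pos": TCP position; "eef_rot": TCP orientation; "wrist_force": force on the tool from outside, world axes, zero at the start; "wrist_torque": the same for the moment, N m; "finger_gap": finger opening in mm; "grip_force": force on a finger pad.
Only numpy, scipy, OpenCV 4.12 (cv2) and the standard library are available. Lean on these libraries where they do the work, as an engineer would, in place of code of your own. Each camera call takes 0.05 s, during which the arm holds its last target. There are 200 camera calls.

## Task

Reset the green batch counter for the next batch: with a fingertip, flick the upper edge of its toothed thumbwheel away from you, click by click, until the red tooth stands at the very top, in line with the white index lines, and rests there in its click. Turn it only that way round and not one click past; do not pinch or force the wheel. The counter stays standing where it is, and the bins, mug, can and offcuts round it are left alone.

Things in the scene. Friction and masses are not known exactly. Their poses are not given: they have to be found in the camera images.
- counter: green batch counter on a dark steel base 140 (x) x 120 (y) x 12 mm, standing loose, 2.3 kg, housing top 46 mm high. Origin: centre of its underside; z up; its x points away from its near side and is the way the wheel's top edge is to be flicked; y is the axle's direction. It is not to be lifted or shifted.
- wheel (a joint): turn of the thumbwheel, rad: 0 = red tooth straight up; grows as the top edge moves along the counter's +x. It clicks at each multiple of 1.047 (a tooth straight up, +-0.05) and starts 2, 3 or 4 clicks short (-2.09, -3.14, -4.19). 3 to 4 N at a tooth tip moves it; past half a click it snaps on to the next and stops, short of that it springs back.
- axle (a point): centre of the wheel, 62 mm above the counter's origin. Grey drum of radius 36 mm, 30 mm wide, six radial teeth 60 degrees apart, 11 mm thick, 30 mm wide, tips at radius 56 mm; one red, five grey. Green cheeks at y = -27 and +27 mm, each 10 mm thick, 50 mm long, round tops 95 mm above the table (97 mm with the white index line)
- red_tooth (a point): middle of the red tooth's tip, on the wheel, 56 mm from the axle
- pointer (a point): point fixed to the counter, 118 mm above its origin: where the tip of the top tooth stands, and the red one has to. A fingertip reaching 8 to 16 mm below it, just behind (-x of) the top tooth, that pushes this tooth about 35 mm along +x turns the wheel one click; the next tooth then comes up behind the fingertip
- mug: blue coffee mug, 80 mm across, 92 mm tall, a bystander to be left alone; origin at the centre of its underside
- spray_can: dark spray can with an orange cap, 65 mm across, 209 mm tall, a bystander to be left alone; origin at the centre of its underside
- bin_blue: small blue bin of nuts, 100x69x51 mm, a bystander to be left alone; origin at the centre of its underside
- bin_red: red open bin of bolts, 150x104x70 mm, a bystander to be left alone; origin at the centre of its underside
- offcut_2: short pale tube offcut lying down, 44 mm thick, 90 mm long, a bystander to be left alone; origin at the centre of its underside
- offcut_3: thin pale tube offcut lying down, 19 mm thick, 150 mm long, a bystander to be left alone; origin at the centre of its underside

How it is judged (in metres and radians):
At the end, for the whole second after the job is handed in: The red tooth rests straight up within 0.15 rad (its tip within 10 mm of the pointer), the wheel is at rest, and the counter stands upright within 20 mm of where it stood (value of joint wheel between -0.15 and 0.15 rad and velocity of joint wheel between -0.1 and 0.1 rad/s and distance between red_tooth and pointer below 0.01 m and distance of counter from where it was at the start of the episode below 0.02 m and angle between counter's own z axis and vertical below 0.05 rad); the robot touches nothing.
It fails at once if the wheel is turned a click too far (more than half a click past the red tooth) (value of joint wheel above 0.6 rad).
It fails at once if the wheel is turned round the wrong way (half a click below its lowest start) (value of joint wheel below -4.85 rad).
It fails at once if the wheel is pinched or forced (over 25 N) (contact force between the fingers and wheel above 25 N).
It fails at once if the counter is shoved more than 20 mm, lifted or tipped (distance of counter from where it was at the start of the episode above 0.02 m or height (world z) of counter above 0.01 m or angle between counter's own z axis and vertical above 0.15 rad).
It fails at once if a bin, the mug, the can or a tube offcut is moved more than 25 mm (distance of any of mug, spray_can, bin_blue, bin_red, offcut_2, offcut_3 from where it was at the start of the episode above 0.025 m).
It also fails if it takes over 48 s, if anything falls off the work surface, if the arm or the gripper's body presses on something with over 40 N, if the wrist force passes 120 N, or if a joint passes its speed limit or range.

## Working session

There is one attempt and no reset: what is moved stays moved. The work goes in short steps, Python scripts to look and compute and a shell command to move; the robot and the scene stay as the last step left them, time stands still between calls to the robot, and variables do not carry over. Pictures are saved under pics/ and viewed, at most 10 in all, crops included, and the job is handed in when it is done.

```bash
mkdir -p pics
cat > h.py <<'E'
import numpy as np,cv2
from bench import monitor,capture,manip,boxes_of,outline_of,tip_of
def proj(c,p):
    q=c["extrinsics"]@np.append(p,1); return np.array([c["cx"]+c["fx"]*q[0]/-q[2], c["cy"]-c["fy"]*q[1]/-q[2]])
def ray(c,uv):
    d=np.array([(uv[0]-c["cx"])/c["fx"],-(uv[1]-c["cy"])/c["fy"],-1]); E=c["extrinsics"]; R=E[:3,:3]
    return -R.T@E[:3,3], R.T@d
def atz(c,uv,z):
    o,d=ray(c,uv); return o+d*(z-o[2])/d[2]
E
python3 - <<'E'
from h import *
np.set_printoptions(precision=1,suppress=True)
s=monitor.state(); print(s["eef_pos"],s["eef_rot"],s["time_s"])
Z=dict(axle=62,pointer=118,counter=0,red_tooth=90,mug=0,spray_can=0,bin_blue=0,bin_red=0,offcut_2=0,offcut_3=0)
ims=[]
for n in("scene","top"):
    c=capture(n); cv2.imwrite(f"pics/{n}.png",c["color"])
    for t,z in Z.items():
        for r in tip_of(n,t)[:2]:
            print(n,t,round(r["score"],2),np.array(r["position"]),atz(c,r["position"],z))
E
```

```text
[ 220.6 -557.3  230.4] [-3.1 -0.6  0. ] 0.0
scene axle 0.74 [306.7 246.8] [541.6 122.2  62. ]
scene pointer 0.67 [304.6 233.3] [539.  132.7 118. ]
scene counter 0.96 [304.1 262.1] [549.1 125.9   0. ]
scene red_tooth 0.65 [316.1 262.1] [437.5 168.5  90. ]
scene mug 0.73 [234.9 309.2] [495.4 408.1   0. ]
scene spray_can 0.81 [257.7 347.4] [337.7 435.9   0. ]
scene spray_can 0.61 [279.8 315.7] [399.1 323.5   0. ]
scene bin_blue 0.62 [230.7 270.4] [650.  328.9   0. ]
scene bin_blue 0.38 [306.9 231.9] [674.2  19.1   0. ]
scene bin_red 0.81 [359.1 206.8] [ 687.6 -228.3    0. ]
scene offcut_2 0.75 [278.5 315.3] [402.5 325.4   0. ]
scene offcut_2 0.57 [328.5 306.4] [347.3 192.8   0. ]
scene offcut_3 0.75 [278.5 315.3] [402.5 325.4   0. ]
scene offcut_3 0.57 [328.5 306.4] [347.3 192.8   0. ]
top axle 0.72 [309.  227.6] [547.2 128.7  62. ]
top pointer 0.77 [310.6 221.7] [558.4 122.2 118. ]
top counter 0.67 [311.  228.5] [549.3 125.2   0. ]
top red_tooth 0.6 [310.5 243.1] [503.3 124.6  90. ]
top mug 0.84 [211.5 243.7] [513.  408.9   0. ]
top mug 0.37 [313.1 231.3] [541.2 119.4   0. ]
top bin_blue 0.71 [240.2 199.7] [636.5 325.1   0. ]
top bin_red 0.83 [435.  166.5] [ 717.1 -230.8    0. ]
top offcut_2 0.74 [241.9 281.5] [403.9 324.    0. ]
top offcut_2 0.68 [288.1 297.4] [356.2 194.1   0. ]
top offcut_3 0.74 [241.9 281.5] [403.9 324.    0. ]
top offcut_3 0.68 [288.1 297.4] [356.2 194.1   0. ]
```

Run:
```python
import cv2,numpy as np
a=cv2.imread("pics/scene.png")[150:390,180:420];b=cv2.imread("pics/top.png")[150:330,220:400]
cv2.imwrite("pics/c1.png",np.hstack([cv2.resize(a,(400,400),interpolation=3),cv2.resize(b,(400,400),interpolation=3)]))
```

```text
(no output)
```

View pics/c1.png

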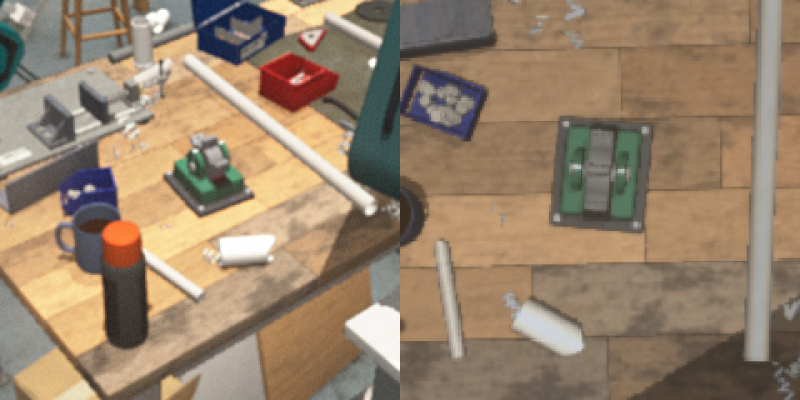

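The counter sits at about (549,125), turned a few degrees clockwise. A long pipe lies to its right, so I'll check the pipe's height, measure the yaw and work out the approach.

```bash
cat >> h.py <<'E'
from scipy.spatial.transform import Rotation as Ro
def rel(p,yaw):
    s=monitor.state(); R=Ro.from_rotvec(s["eef_rot"]).as_matrix(); d=R.T@(np.array(p)-s["eef_pos"])
    y0=np.degrees(np.arctan2(R[1,0],R[0,0])); print("pos",s["eef_pos"],"shift units",(d/400).round(4),"yaw",y0,"roll units",(y0-yaw)/45, "F",s["wrist_force"],"t",s["time_s"])
E
python3 - <<'E'
from h import *
np.set_printoptions(precision=2,suppress=True)
c=capture("top"); m=outline_of("top","counter")[0]["mask"].astype(np.uint8)
k=max(cv2.findContours(m,0,1)[0],key=cv2.contourArea)[:,0]
w=np.array([atz(c,p,12)[:2] for p in k]).astype(np.float32); print(cv2.minAreaRect(w))
for z in(0,50,120): print("pipe top",z,[atz(c,p,z)[:2] for p in((384,290),(389,160))])
d=capture("scene")
for z in(0,50,120): print("pipe scene",z,[atz(d,p,z)[:2] for p in((402,275),(293,185))])
rel([525,128,240],-4)
E
```

```text
((550.5150146484375, 128.7206268310547), (121.85399627685547, 140.3883819580078), 83.29132843017578)
pipe top 0 [array([371.01, -76.21]), array([ 739.21, -101.11])]
pipe top 50 [array([372.57, -71.7 ]), array([729.7 , -95.85])]
pipe top 120 [array([374.76, -65.38]), array([716.38, -88.48])]
pipe scene 0 [array([320.73, -73.69]), array([ 954.93, -128.73])]
pipe scene 50 [array([280.95, -25.33]), array([885.01, -77.76])]
pipe scene 120 [array([225.27,  42.37]), array([787.12,  -6.4 ])]
pos [ 220.76 -557.88  231.26] shift units [ 1.34 -1.31 -0.02] yaw 21.588751154765067 roll units 0.5686389145503348 F [-0.03 -0.39  0.24] t 1.25
```

```bash
python3 -m handwheel '[{"hand":0,"tx":0.06,"ty":-0.06},{"hand":0,"tx":0.13,"ty":-0.13},{"hand":0,"tx":0.2,"ty":-0.2},{"hand":0,"tx":0.27,"ty":-0.27},{"hand":0,"tx":0.34,"ty":-0.34},{"hand":0,"tx":0.41,"ty":-0.41},{"hand":0,"tx":0.48,"ty":-0.48},{"hand":0,"tx":0.54,"ty":-0.53}]'
python3 -m handwheel '[{"hand":0,"tx":0.07,"ty":-0.07},{"hand":0,"tx":0.14,"ty":-0.14},{"hand":0,"tx":0.2,"ty":-0.2},{"hand":0,"tx":0.27,"ty":-0.27},{"hand":0,"tx":0.34,"ty":-0.34},{"hand":0,"tx":0.4,"ty":-0.4},{"hand":0,"tx":0.46,"ty":-0.46},{"hand":0,"tx":0.51,"ty":-0.5}]'
python3 -c "
from h import *
rel([525,128,240],-6.5)"
```

```text
pos [ 220.7562602  -557.88441573  231.2588977 ] shift units [ 1.3382 -1.3146 -0.0217] yaw 21.588751154765067 roll units 0.6241944701058904 F [-0.02984165 -0.38876972  0.23594343] t 1.25schema error: expected keys hand, tx, ty, tz, roll
schema error: expected keys hand, tx, ty, tz, roll
```

```bash
python3 -m handwheel '[{"hand":0,"tx":0.06,"ty":-0.06,"tz":0,"roll":0},{"hand":0,"tx":0.13,"ty":-0.13,"tz":0,"roll":0},{"hand":0,"tx":0.2,"ty":-0.2,"tz":0,"roll":0},{"hand":0,"tx":0.27,"ty":-0.27,"tz":0,"roll":0},{"hand":0,"tx":0.34,"ty":-0.34,"tz":0,"roll":0},{"hand":0,"tx":0.41,"ty":-0.41,"tz":0,"roll":0},{"hand":0,"tx":0.48,"ty":-0.48,"tz":0,"roll":0},{"hand":0,"tx":0.54,"ty":-0.53,"tz":0,"roll":0}]'
python3 -c "
from h import *
rel([525,128,240],-6.5)"
```

```text
time_s: 1.92
eef_pos: [343.6, -278.3, 231.3]
eef_rot: [-3.085, -0.588, -0.0]
wrist_force: [-0.2, -0.1, -0.0]
finger_gap: -0.0
grip_force: 0.0
pos [ 343.56269057 -278.3078499   231.34185331] shift units [ 0.7956 -0.7775 -0.0207] yaw 21.595642003127494 roll units 0.6243476000694999 F [-0.24300107 -0.12709371 -0.04904068] t 1.9167
```

```bash
python3 -m handwheel '[{"hand":0,"tx":0.06,"ty":-0.06,"tz":0,"roll":0.1},{"hand":0,"tx":0.13,"ty":-0.13,"tz":0,"roll":0.2},{"hand":0,"tx":0.2,"ty":-0.2,"tz":0,"roll":0.3},{"hand":0,"tx":0.27,"ty":-0.27,"tz":0,"roll":0.4},{"hand":0,"tx":0.34,"ty":-0.34,"tz":-0.01,"roll":0.5},{"hand":0,"tx":0.41,"ty":-0.4,"tz":-0.02,"roll":0.6},{"hand":0,"tx":0.48,"ty":-0.47,"tz":-0.02,"roll":0.624},{"hand":0,"tx":0.54,"ty":-0.53,"tz":-0.02,"roll":0.624}]'
python3 -c "
from h import *
rel([510,130,240],-6.5)"
```

```text
time_s: 2.58
eef_pos: [467.5, -2.4, 239.9]
eef_rot: [-3.136, 0.179, -0.003]
wrist_force: [0.5, 0.2, -0.1]
finger_gap: -0.1
grip_force: 0.0
pos [467.46061623  -2.36243785 239.91642136] shift units [ 0.068  -0.3409  0.    ] yaw -6.5372299410071975 roll units -0.0008273320223821656 F [ 0.4791221   0.2006399  -0.13504032] t 2.5833
```

```bash
python3 -m handwheel '[{"hand":0,"tx":0.02,"ty":-0.08,"tz":0,"roll":0},{"hand":0,"tx":0.04,"ty":-0.17,"tz":0,"roll":0},{"hand":0,"tx":0.06,"ty":-0.26,"tz":0,"roll":0},{"hand":0,"tx":0.068,"ty":-0.34,"tz":0,"roll":0},{"hand":0,"tx":0.068,"ty":-0.34,"tz":0,"roll":0},{"hand":0,"tx":0.068,"ty":-0.34,"tz":0,"roll":0}]'
cat >> h.py <<'E'
def wrist(name):
    s=monitor.state(); c=capture("wrist"); T=np.eye(4); T[:3,:3]=Ro.from_rotvec(s["eef_rot"]).as_matrix(); T[:3,3]=s["eef_pos"]
    c["extrinsics"]=np.linalg.inv(T@c["mount"]); cv2.imwrite(f"pics/{name}.png",c["color"]); return c
def near(name):
    c=wrist(name); Z=dict(axle=62,pointer=118,counter=0,red_tooth=90)
    for t,z in Z.items():
        for r in tip_of("wrist",t)[:2]: print(t,round(r["score"],2),np.round(r["position"]),atz(c,r["position"],z).round(1))
    return c
E
python3 -c "
from h import *
c=near('w1'); s=monitor.state(); print(s['eef_pos'],'tcp px',proj(c,s['eef_pos']))
for r in outline_of('wrist','counter')[:1]:
    k=max(cv2.findContours(r['mask'].astype(np.uint8),0,1)[0],key=cv2.contourArea)[:,0]
    print(r['box'],cv2.minAreaRect(np.array([atz(c,p,12)[:2] for p in k]).astype(np.float32)))
"
```

```text
time_s: 3.08
eef_pos: [509.0, 128.8, 239.2]
eef_rot: [3.137, -0.173, -0.0]
wrist_force: [0.4, -0.4, -0.5]
finger_gap: -0.2
grip_force: 0.0
pointer 0.83 [320. 171.] [546.1 122.5 118. ]
pointer 0.63 [146. 318.] [456.5 257.  118. ]
counter 0.86 [315. 150.] [547.  126.6   0. ]
counter 0.48 [ 42. 384.] [330.3 449.3   0. ]
[508.51314115 126.12092456 239.33391785] tcp px [324.31698926 320.04661322]
[244.3, 63.5, 143.7, 167.0] ((546.2649536132812, 124.7996597290039), (119.3060073852539, 142.82772827148438), 83.37910461425781)
```

View pics/w1.png

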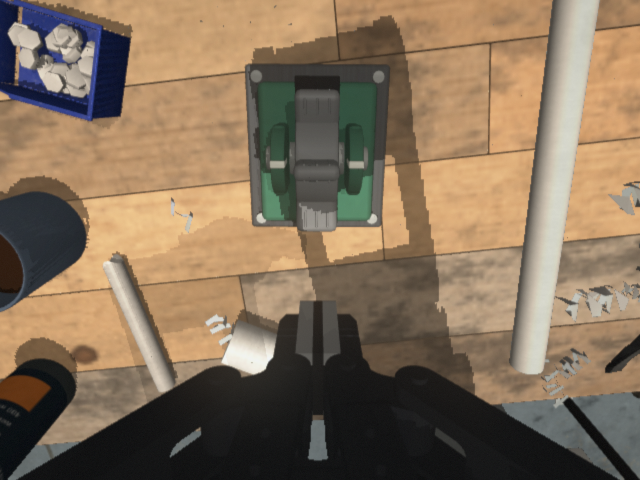

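Wrist view: the counter is clear and standing square, with the top tooth at about (318,168) and the index lines at (277,160) and (357,159). No red tooth is in sight. Next I hover behind the top tooth.

```bash
python3 -c "
from h import *
c=wrist('w1b')
print(((atz(c,(277,160),97)+atz(c,(357,159),97))/2))
rel([521,127,135],-6.6)"
```

```text
[550.52011668 121.26017358  97.        ]
pos [508.70572877 126.26988204 239.42012163] shift units [ 0.0303 -0.0054  0.261 ] yaw -6.588571527833783 roll units 0.0002539660481381508 F [ 0.17442719 -0.65242951 -1.17142683] t 3.4333
```

```bash
python3 -m handwheel '[{"hand":0,"tx":0.01,"ty":0,"tz":0.06,"roll":0},{"hand":0,"tx":0.02,"ty":0,"tz":0.12,"roll":0},{"hand":0,"tx":0.03,"ty":0,"tz":0.18,"roll":0},{"hand":0,"tx":0.033,"ty":0,"tz":0.24,"roll":0},{"hand":0,"tx":0.033,"ty":0,"tz":0.26,"roll":0},{"hand":0,"tx":0.033,"ty":0,"tz":0.26,"roll":0}]'
python3 -c "
from h import *
c=near('w2')
rel([522,127,105],-6.6)"
```

```text
time_s: 3.93
eef_pos: [520.1, 125.1, 133.4]
eef_rot: [3.136, -0.179, -0.008]
wrist_force: [0.3, -0.2, 0.4]
finger_gap: -0.3
grip_force: 0.0
axle 0.52 [311. 184.] [559.1 123.7  62. ]
pointer 0.67 [310. 243.] [546.  125.1 118. ]
counter 0.71 [313. 185.] [546.3 124.3   0. ]
pos [523.07179804 125.93790674 136.90699274] shift units [-0.0032 -0.0023  0.0798] yaw -6.49773864641976 roll units 0.0022724745240053166 F [ 0.52145245 -0.559187    0.39819177] t 4.1833
```

View pics/w2.png

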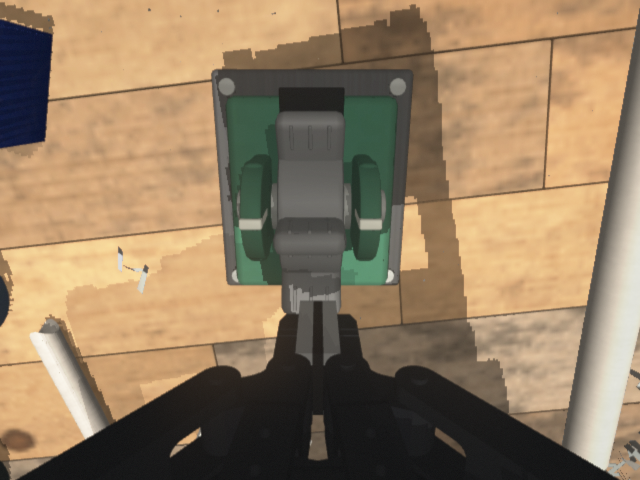

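The fingertip is centred on the wheel, just behind the top tooth, which shows at rows 220-250. I lower it next.

```bash
python3 -m handwheel '[{"hand":0,"tx":0,"ty":-0.002,"tz":0.03,"roll":0},{"hand":0,"tx":0,"ty":-0.002,"tz":0.055,"roll":0},{"hand":0,"tx":0,"ty":-0.002,"tz":0.075,"roll":0},{"hand":0,"tx":0,"ty":-0.002,"tz":0.078,"roll":0},{"hand":0,"tx":0,"ty":-0.002,"tz":0.078,"roll":0}]'
python3 -c "
from h import *
rel([522,126.5,105],-6.6)"
```

```text
time_s: 4.6
eef_pos: [521.5, 126.6, 103.6]
eef_rot: [3.136, -0.178, -0.002]
wrist_force: [-0.6, 0.1, -0.5]
finger_gap: -0.3
grip_force: 0.0
pos [521.48008254 126.61789188 103.60596223] shift units [ 0.0013  0.0001 -0.0035] yaw -6.488495520583761 roll units 0.0024778773203608514 F [-0.64040701  0.07881843 -0.47627991] t 4.6
```

```bash
python3 -m handwheel '[{"hand":0,"tx":0.012,"ty":0,"tz":0,"roll":0},{"hand":0,"tx":0.025,"ty":0,"tz":0,"roll":0},{"hand":0,"tx":0.037,"ty":0,"tz":0,"roll":0},{"hand":0,"tx":0.05,"ty":0,"tz":0,"roll":0}]'
python3 -m handwheel '[{"hand":0,"tx":0.012,"ty":0,"tz":0,"roll":0},{"hand":0,"tx":0.025,"ty":0,"tz":0,"roll":0},{"hand":0,"tx":0.037,"ty":0,"tz":0,"roll":0},{"hand":0,"tx":0.05,"ty":0,"tz":0,"roll":0},{"hand":0,"tx":0.06,"ty":0,"tz":0,"roll":0},{"hand":0,"tx":0.06,"ty":0,"tz":0,"roll":0}]'
python3 -c "
from h import *
c=near('w3')
rel([522,126.5,105],-6.6)"
```

```text
time_s: 4.93
eef_pos: [541.0, 124.5, 104.4]
eef_rot: [-3.136, 0.178, 0.004]
wrist_force: [-4.7, 0.7, 2.9]
finger_gap: -0.2
grip_force: 2.6
time_s: 5.43
eef_pos: [568.5, 121.6, 104.7]
eef_rot: [-3.136, 0.178, -0.006]
wrist_force: [-0.1, 0.2, -0.0]
finger_gap: -0.2
grip_force: 0.0
counter 0.69 [316. 270.] [546.4 125.    0. ]
red_tooth 0.74 [313. 438.] [498.6 131.5  90. ]
pos [565.89354775 121.70763088 104.27363668] shift units [-0.1104  0.0005 -0.0019] yaw -6.491231144673149 roll units 0.0024170856739300145 F [ 0.0848855   1.04094974 -0.16703493] t 5.6833
```

View pics/w3.png

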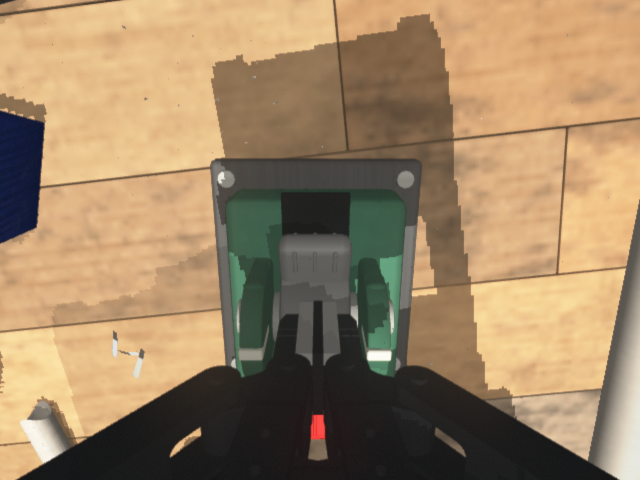

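One click is done and the force is back to zero. Red shows behind the fingers at about (317,428), probably one click short of the top. I'll lift, go back and look.

```bash
python3 -m handwheel '[{"hand":0,"tx":0,"ty":0,"tz":-0.05,"roll":0},{"hand":0,"tx":0,"ty":0,"tz":-0.1,"roll":0},{"hand":0,"tx":0,"ty":0,"tz":-0.15,"roll":0},{"hand":0,"tx":-0.07,"ty":0,"tz":-0.2,"roll":0},{"hand":0,"tx":-0.14,"ty":0,"tz":-0.25,"roll":0},{"hand":0,"tx":-0.2,"ty":0,"tz":-0.25,"roll":0},{"hand":0,"tx":-0.2,"ty":0,"tz":-0.25,"roll":0}]'
python3 -c "
from h import *
c=near('w4')
rel([522,126.5,135],-6.6)"
```

```text
time_s: 6.27
eef_pos: [481.4, 131.2, 204.9]
eef_rot: [-3.136, 0.176, 0.004]
wrist_force: [-1.4, -0.0, -1.0]
finger_gap: 0.0
grip_force: 0.0
axle 0.65 [122. 312.] [424.8 287.8  62. ]
pointer 0.87 [316. 130.] [546.1 124.4 118. ]
pointer 0.67 [270. 341.] [421.2 167.8 118. ]
counter 0.65 [313. 122.] [544.8 126.8   0. ]
red_tooth 0.96 [313. 207.] [497.3 132.2  90. ]
pos [487.23301178 130.71618458 203.99713708] shift units [0.0875 0.0007 0.1725] yaw -6.498308951859281 roll units 0.0022598010697937494 F [0.40040437 0.22820512 0.47634451] t 6.5167
```

View pics/w4.png

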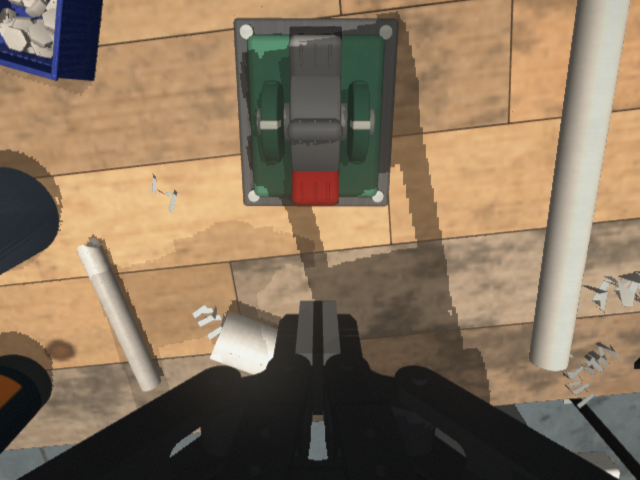

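The red tooth is on the near side at (315,188) and a grey tooth is at the top at (316,130), so exactly one more click is needed. I'll repeat the same stroke.

```bash
python3 -m handwheel '[{"hand":0,"tx":0.04,"ty":0,"tz":0.05,"roll":0},{"hand":0,"tx":0.08,"ty":0,"tz":0.1,"roll":0},{"hand":0,"tx":0.087,"ty":0,"tz":0.16,"roll":0},{"hand":0,"tx":0.087,"ty":0,"tz":0.2,"roll":0},{"hand":0,"tx":0.087,"ty":0,"tz":0.23,"roll":0},{"hand":0,"tx":0.087,"ty":0,"tz":0.248,"roll":0},{"hand":0,"tx":0.087,"ty":0,"tz":0.248,"roll":0},{"hand":0,"tx":0.087,"ty":0,"tz":0.248,"roll":0}]'
python3 -c "
from h import *
rel([522,126.5,104.5],-6.6)"
```

```text
time_s: 7.18
eef_pos: [521.2, 126.7, 104.6]
eef_rot: [3.137, -0.178, -0.001]
wrist_force: [0.4, -0.5, 0.4]
finger_gap: 0.0
grip_force: 0.0
pos [521.21983454 126.73487201 104.5937219 ] shift units [0.002  0.0004 0.0002] yaw -6.5042712490907855 roll units 0.002127305575760315 F [ 0.42318659 -0.48444668  0.35502361] t 7.1833
```

```bash
python3 -m handwheel '[{"hand":0,"tx":0.012,"ty":0,"tz":0,"roll":0},{"hand":0,"tx":0.025,"ty":0,"tz":0,"roll":0},{"hand":0,"tx":0.037,"ty":0,"tz":0,"roll":0},{"hand":0,"tx":0.05,"ty":0,"tz":0,"roll":0}]'
python3 -m handwheel '[{"hand":0,"tx":0.012,"ty":0,"tz":0,"roll":0},{"hand":0,"tx":0.025,"ty":0,"tz":0,"roll":0},{"hand":0,"tx":0.037,"ty":0,"tz":0,"roll":0},{"hand":0,"tx":0.05,"ty":0,"tz":0,"roll":0},{"hand":0,"tx":0.06,"ty":0,"tz":0,"roll":0},{"hand":0,"tx":0.06,"ty":0,"tz":0,"roll":0}]'
python3 -m handwheel '[{"hand":0,"tx":0,"ty":0,"tz":-0.05,"roll":0},{"hand":0,"tx":0,"ty":0,"tz":-0.1,"roll":0},{"hand":0,"tx":0,"ty":0,"tz":-0.15,"roll":0},{"hand":0,"tx":-0.07,"ty":0,"tz":-0.2,"roll":0},{"hand":0,"tx":-0.14,"ty":0,"tz":-0.25,"roll":0},{"hand":0,"tx":-0.2,"ty":0,"tz":-0.25,"roll":0},{"hand":0,"tx":-0.2,"ty":0,"tz":-0.25,"roll":0}]'
python3 -c "
from h import *
c=near('w5')
rel([522,126.5,135],-6.6)"
```

```text
time_s: 7.52
eef_pos: [540.1, 124.7, 105.6]
eef_rot: [-3.136, 0.178, 0.003]
wrist_force: [-5.8, 1.2, 4.8]
finger_gap: 0.2
grip_force: 2.8
time_s: 8.02
eef_pos: [567.3, 121.7, 105.5]
eef_rot: [-3.136, 0.178, -0.006]
wrist_force: [0.4, -0.6, -0.1]
finger_gap: 0.1
grip_force: 0.0
time_s: 8.6
eef_pos: [481.3, 131.3, 206.1]
eef_rot: [-3.136, 0.177, 0.001]
wrist_force: [-1.6, -0.5, -0.2]
finger_gap: 0.1
grip_force: 0.0
pointer 0.77 [318. 130.] [546.  123.4 118. ]
counter 0.89 [315. 120.] [545.7 125.3   0. ]
red_tooth 0.72 [313. 130.] [544.2 126.7  90. ]
red_tooth 0.34 [316. 131.] [543.7 125.   90. ]
pos [486.44083423 130.81169736 204.91399947] shift units [0.0893 0.0007 0.1749] yaw -6.50430675588756 roll units 0.0021265165358319866 F [-0.37657702  0.32651657 -0.64919491] t 8.85
```

View pics/w5.png

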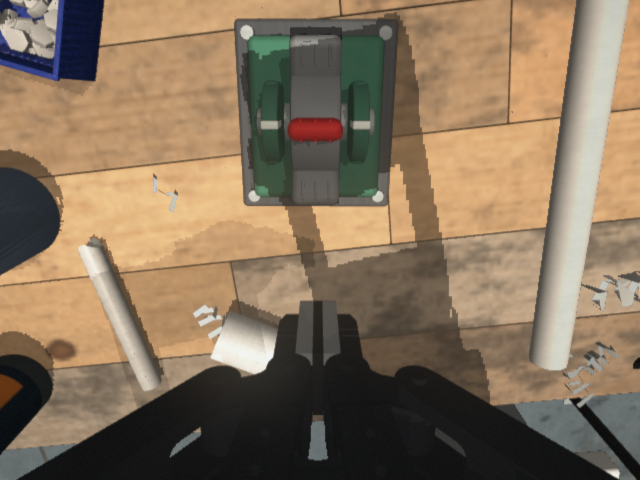

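The red tooth is at the top at (316,129), in line with the index lines. The counter hasn't moved and the arm is clear of everything.

```bash
python3 -c "
from h import *
print(manip.close_job())"
```

```text
the job is handed in; nothing more can be done
None
```

The job is handed in: two clicks of the thumbwheel brought the red tooth to the top, in line with the index lines, and the last picture shows the counter where it stood and the arm clear; the hand-in gave no verdict.

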